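# Level the rocking plant stand on the ledge tray

### The job

The square plant stand rocks on the steel ledge tray because its two screw feet are wound up too far. Turn the two black knobs until the stand sits level and steady with all four feet on the tray, then let go. The dill pot stays standing on it, the stand stays where it is, and the jar, the seed dispenser and the bamboo marker are left alone.

Things in the scene. Friction and masses are not known exactly. Their poses are not given: they have to be found in the camera images.
- tray: fixed stainless steel ledge tray, 400 (x) by 740 (y) mm; origin on the worktop under its centre. Its flat level floor lies 20 mm above the origin; rims rise 16 mm (back rim 34 mm) above that floor
- stand: loose white square plant stand, 1.8 kg, plate 180 x 180 x 8 mm, on four corner feet at 72 mm in x and in y from its centre: plain fixed feet with round bottoms at (+,+) and (-,-) of its own frame, screw feet with black knobs at (+,-) and (-,+). Origin: centre, at the level of the fixed feet's lowest points, so a screw foot is right when its sole is at z = 0 in this frame; plate top at z = 38 mm
- grip_a (a point): centre (half-way up) of the black round fluted hand knob of the screw foot at (+72,-72) mm of the stand; 36 mm across, 28 mm high, axis upright. At the right setting its underside is 24 mm above the plate's top; it starts 3.5 to 8 mm higher. It turns with little effort (about 0.1 N m) and stays where it is left
- grip_b (a point): the same, for the equal knob of the screw foot at (-72,+72) mm of the stand
- pad_a (a point): centre of the underside of the round rubber sole (30 mm across) of the screw foot of knob a, 76 mm straight below the knob's centre. Knob and foot move up and down together: turning the knob clockwise seen from above lowers both against the stand by 18 mm a full turn (2.86 mm a radian), which raises that corner once the foot bears
- pad_b (a point): the same for the screw foot of knob b
- pad_c (a point): lowest point of the round-bottomed fixed foot (24 mm across, rubber) at (+72,+72) mm of the stand
- pad_d (a point): lowest point of the round-bottomed fixed foot (24 mm across, rubber) at (-72,-72) mm of the stand
- pot_mid (a point): white ceramic pot, 0.45 kg, standing loose a little off the middle of the plate towards knob a, so the stand leans that way at first; 84 mm across at the rim, 68 mm high, with a tuft of dill 36 mm across rising to 92 mm above its foot; this point is on its axis 34 mm above its foot
- jar_mid (a point): closed glass jar with steel lid, 76 mm across, 106 mm high, standing on the tray; this point is on its axis half-way up
- dispenser_mid (a point): clear plastic seed dispenser, square, 64 x 64 mm, 108 mm high with a round push button on top, standing on the tray; this point is on its axis half-way up
- marker_mid (a point): bamboo plant marker lying flat on the tray, 145 mm long (its y), 22 mm wide, 5 mm thick; this point is near its centre
- corner_a (a point): point of the stand: the plate's upper face on the axis of knob a, 38 mm above the level of the fixed feet; at the right setting knob centre grip_a is 38 mm above it
- corner_b (a point): the same on the axis of knob b
Mind the look-alikes: they are no part of the job. Leave any orange or yellow look-alike of the part that bears pot_mid alone.

How it is judged:
By the outcome, as a careful person would: the job done as asked, in the order asked, and still so for the second after the job is handed in, with the robot touching nothing.
It also fails if it takes over 72 s, if anything falls off the work surface, if the arm or the gripper's body presses on something with over 40 N, if the wrist force passes 120 N, or if a joint passes its speed limit or range.

### The arm

A 7-joint arm with a two-finger parallel gripper is mounted at the origin on the work surface. World frame = base frame: x ahead of the robot, y to its left, z up, the work surface at z = 0. Lengths are in m, angles in rad, forces in N, time in s.
With the tool pointing down it reaches from about 0.4 to 0.85 m from the base axis. Payload 4.5 kg.
Tool frame: the origin (TCP) lies midway between the tips of the shut fingers; the grasp point (between the pads) lies 19 mm behind it; z points along the fingers, x is the direction in which the jaws open and shut, and the axes are right-handed (so a half turn about z gives the same grasp; the last joint's range is limited). The gripper opens to 88 mm and grips with 3 to 60 N. Pads are 18 mm wide; open, the fingers measure 123 mm over their backs; the gripper's body (75 mm by 187 mm) begins 45 mm behind the grasp point.
Start: joints at [1.135, 0.689, -0.195, 1.565, 0.157, 0.902, -0.215], TCP at [0.283, -0.557, 0.239] pointing down, gripper open.
Joint ranges: [-3.01, 3.01], [-0.46, 2.08], [-1.47, 1.51], [0.13, 2.56], [-1, 4.14], [0.04, 2.09], [-2.66, 2.66]. Speed limits (rad/s): [2.57, 2.57, 3.14, 3.14, 3.14, 3.14, 3.14].

### API

Orientations are given as a unit quaternion [x, y, z, w].
In Python, from plant import r gives the robot as it stands. The module is installed in compiled form; this text tells all that it offers.
- The arm moves only by the tool play_rows, never from a script. Its argument "increments" is a list of rows, each a list of 7 numbers: the opening, from 0 (shut) to 1 (fully open), then the shift along the tool's x, y, z in mm, then the turn, a rotation vector about the tool's x, y, z in rad. In form: [[hand, dx, dy, dz, wx, wy, wz], ...]. A call has exactly 8 rows; each row shifts and turns the pose as measured when the row begins, along the tool's axes as they then stand; what a row does not reach is not made up. A row lasts 1/8 s, in which the tool goes at most 62.5 mm and 10.7 degrees, less where a joint would pass 70% of its speed; a pose out of reach is approached as far as the arm can. A call is refused whole if a number of a shift passes 62.5 or a number of a turn 0.188, either way. A call with a gripper value outside its range is refused whole. The fingers move at their own pace and stop on an object; "grip_force" is the grip in N (left out, the last holds). Time passes only in rows, so rows that do not move let the fingers close, or fill a call up. It gives the time, the measured TCP pose, the force and the opening at its end, in the units of the state.
- r.get_state(): the state, without advancing time (a new reading comes with each control period).
- r.snapshot(name): name is "scene" or "top" or "wrist"; returns the picture (400x640x3 uint8, red, green, blue); there is no depth.
- r.get_calibration(name): a dict with "fx", "fy", "cx", "cy" (pixels), "R" (3x3) and "t" (3): a world point X has camera coordinates R X + t. Camera axes: x right, y down, z forward; pixel columns grow to the right and rows downward; lengths in m; the calibration is good to about 2 mm. The wrist camera is an equidistant fisheye: a pixel r from the principal point sees the ray r / f radians off the axis. A picture is of the moment at which its call begins: read the wrist's pose just before it. get_calibration takes no time and is no camera call; for the wrist camera it gives the pose at the moment of the call.
- r.finish_job(): hands the job in, once; it reports no verdict.
The state is a dict: "clock": time; "q": joint angles; "qd": joint speeds; "joint_torque": joint torques, N m; "tool_pos": TCP position; "eef_rot": TCP orientation; "contact_force": force on the tool from outside, world axes, zero at the start; "moment": the same for the moment, N m; "opening": opening from 0.0 (shut) to 1.0 (fully open).
Only numpy, scipy, OpenCV 4.12 (cv2) and the standard library are available. Lean on these libraries where they do the work, as an engineer would, in place of code of your own. Each camera call takes 0.05 s, during which the arm holds its last target.

## Working session

There is one attempt and no reset: what is moved stays moved. The work goes in short steps, Python scripts to look and compute and a tool call to move; the robot and the scene stay as the last step left them, time stands still between calls to the robot, and variables do not carry over. Pictures are saved under pics/ and viewed, and the job is handed in when it is done.

Besides the shell and the picture viewer there is one more tool, called after "Request:" as name(argument=value, ...), one argument or row to a line, values as JSON. play_rows: Moves the arm, as the interface text tells. Its arguments: {"type":"object","properties":{"increments":{"type":"array"},"grip_force":{"type":"number"}},"required":["increments"]}

```bash
mkdir -p pics; python3 - <<'E'
from plant import r
import cv2,numpy as np
s=r.get_state(); print({k:np.round(v,3).tolist() for k,v in s.items()})
for n in ["scene","top","wrist"]:
    c=r.get_calibration(n); print(n,{k:np.round(v,4).tolist() for k,v in c.items()})
    im=r.snapshot(n); np.save(f"pics/{n}0.npy",im); cv2.imwrite(f"pics/{n}0.png",im[:,:,::-1])
E
```

```text
{'clock': 0.0, 'q': [1.135, 0.69, -0.195, 1.566, 0.157, 0.902, -0.215], 'qd': [0.0, -0.0, 0.001, 0.001, 0.001, 0.002, -0.001], 'joint_torque': [-0.0, -52.756, -1.267, -15.342, -0.053, 0.007, 0.0], 'tool_pos': [0.283, -0.557, 0.238], 'eef_rot': [0.852, -0.523, -0.001, -0.0], 'contact_force': [-0.102, 0.28, -0.364], 'moment': [-0.004, 0.004, -0.008], 'opening': 1.0}
scene {'fx': 461.3637, 'fy': 461.3637, 'cx': 312.905, 'cy': 205.8782, 'R': [[-0.4373, 0.8993, -0.0017], [0.7617, 0.3693, -0.5324], [-0.4781, -0.2341, -0.8465]], 't': [0.2427, -0.4017, 1.2534]}
top {'fx': 471.4576, 'fy': 471.4576, 'cx': 325.2328, 'cy': 201.0428, 'R': [[-0.0028, -1.0, -0.0001], [-0.9793, 0.0028, -0.2022], [0.2022, -0.0005, -0.9793]], 't': [0.0287, 0.5618, 1.0773]}
wrist {'fx': 309.7069, 'fy': 309.7069, 'cx': 321.1542, 'cy': 197.6574, 'R': [[0.4519, -0.892, -0.0031], [-0.8499, -0.4316, 0.3023], [-0.271, -0.134, -0.9532]], 't': [-0.6241, -0.0427, 0.3922]}
```

View pics/scene0.png

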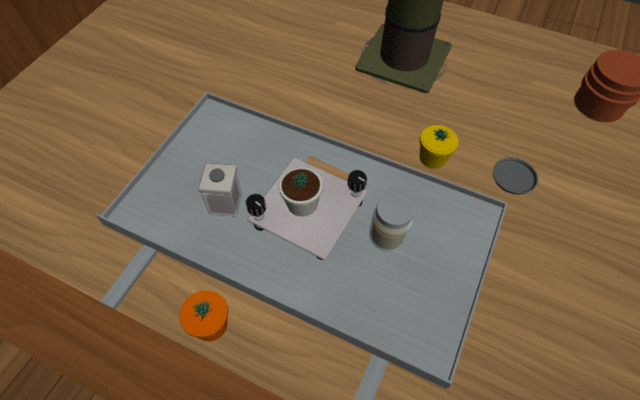

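View pics/top0.png

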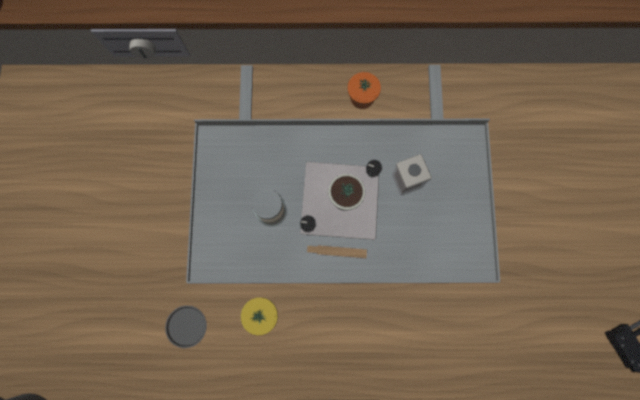

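View pics/wrist0.png

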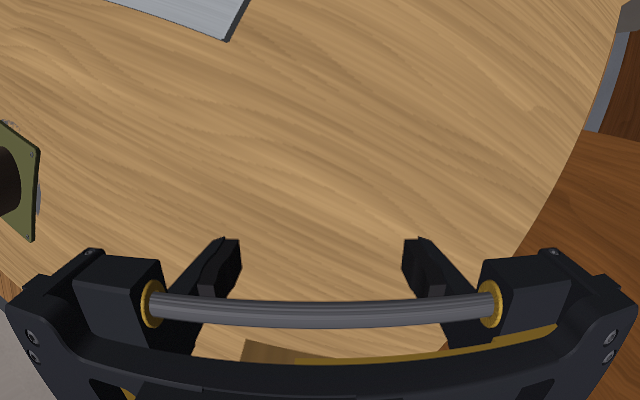

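```bash
cat > h.py <<'E'
import numpy as np,cv2
from plant import r
def ray(c,u,v):
    d=np.array([(u-c['cx'])/c['fx'],(v-c['cy'])/c['fy'],1.]); R=np.array(c['R']);t=np.array(c['t'])
    return -R.T@t, R.T@d
def onz(c,u,v,z):
    o,d=ray(c,u,v); return o+d*(z-o[2])/d[2]
def tri(rays):
    A=np.zeros((3,3));b=np.zeros(3)
    for o,d in rays:
        d=d/np.linalg.norm(d);P=np.eye(3)-np.outer(d,d);A+=P;b+=P@o
    X=np.linalg.solve(A,b); return X,[np.linalg.norm((np.eye(3)-np.outer(d,d)/(d@d))@(X-o)) for o,d in rays]
def proj(c,X):
    p=np.array(c['R'])@X+np.array(c['t']); return c['fx']*p[0]/p[2]+c['cx'],c['fy']*p[1]/p[2]+c['cy']
def fish_ray(c,u,v):
    a=np.array([u-c['cx'],v-c['cy']]);rr=np.hypot(*a);th=rr/c['fx']
    d=np.array([*(a/rr*np.sin(th)),np.cos(th)]);R=np.array(c['R']);return -R.T@np.array(c['t']),R.T@d
E
python3 - <<'E'
from h import *
s=np.load("pics/scene0.npy")[:,:,::-1];t=np.load("pics/top0.npy")[:,:,::-1]
a=cv2.resize(s[145:275,190:430],None,fx=3.2,fy=3.2,interpolation=cv2.INTER_CUBIC)
b=cv2.resize(t[140:270,250:450],None,fx=4,fy=4,interpolation=cv2.INTER_CUBIC)
cv2.imwrite("pics/sc1.png",a);cv2.imwrite("pics/tc1.png",b)
for n,im,roi in [("scene",s,(190,430,145,275)),("top",t,(250,450,140,270))]:
    m=(im.max(2)<60).astype(np.uint8); x0,x1,y0,y1=roi
    k,l,st,ce=cv2.connectedComponentsWithStats(m[y0:y1,x0:x1])
    for i in range(1,k):
        if st[i,4]>15: print(n,st[i],ce[i]+[x0,y0])
E
```

```text
scene [230   0  10  20 121] [423.96694215 155.23966942]
scene [158  25  19  22 301] [356.35548173 180.7807309 ]
scene [ 93  28  36  21 372] [302.66666667 184.04301075]
scene [ 56  49  20  22 308] [255.21753247 204.62987013]
scene [97 49 13  6 29] [292.51724138 196.62068966]
scene [95 55  8 13 30] [289.23333333 206.26666667]
scene [186  65  10  15  41] [379.90243902 218.58536585]
scene [64 80 10  6 22] [258.18181818 227.90909091]
scene [182  80  10  21 111] [375.77477477 235.8018018 ]
top [117  21  14  15 147] [373.84353741 168.3537415 ]
top [ 51  76  14  15 139] [308.24460432 223.54676259]
```

View pics/sc1.png

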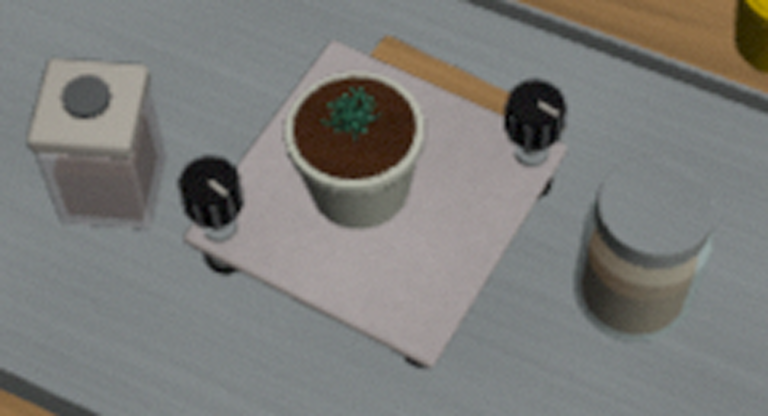

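View pics/tc1.png

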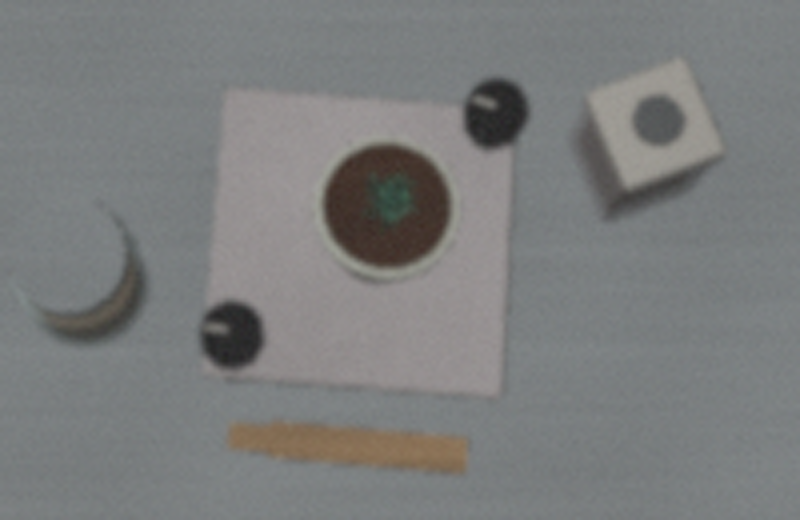

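```bash
python3 - <<'E'
from h import *
ct=r.get_calibration("top");cs=r.get_calibration("scene")
print("cam",ray(ct,0,0)[0],ray(cs,0,0)[0])
for n,pt,ps in [("a",(373.84,168.35),(255.2,204.6)),("b",(308.24,223.55),(356.36,180.8))]:
    print(n,tri([ray(ct,*pt),ray(cs,*ps)]),onz(ct,*pt,.1),onz(cs,*ps,.1))
t=np.load("pics/top0.npy").astype(int);
hsv=cv2.cvtColor(t.astype(np.uint8),cv2.COLOR_RGB2HSV)
# plate mask : pinkish-white : r>b
m=((t[:,:,0]-t[:,:,2]>-2)&(t.min(2)>115)).astype(np.uint8); m[:, :290]=0;m[:,390:]=0;m[:150]=0;m[245:]=0
k,l,st,ce=cv2.connectedComponentsWithStats(m);i=1+np.argmax(st[1:,4]);print(st[i])
pts=np.argwhere(l==i)[:,::-1].astype(np.float32)
re=cv2.minAreaRect(pts);print(re);
for p in cv2.boxPoints(re): print(p,onz(ct,*p,.058))
print(onz(ct,*re[0],.058))
# soil
m=((hsv[:,:,0]<15)&(hsv[:,:,1]>90)&(hsv[:,:,2]<120)).astype(np.uint8);m[:, :290]=0;m[:,390:]=0;m[:150]=0;m[245:]=0
k,l,st,ce=cv2.connectedComponentsWithStats(m)
for j in range(1,k):
  if st[j,4]>60: print("soil",st[j],onz(ct,*ce[j],.12))
print("disp button",onz(ct,250+658/4,140+120/4,.128),[onz(ct,250+x/4,140+y/4,.128)[:2].round(3) for x,y in [(587,97),(683,58),(722,155),(625,195)]])
print("jar",onz(ct,250+75/4,140+262/4,.126))
for p in [(195,123),(488,122),(497,281),(188,281)]: print("tray",onz(ct,*p,.036))
E
```

```text
cam [0.33246374 0.02767328 1.16866791] [1.01142794 0.22346963 0.8476101 ]
a (array([ 0.63233096, -0.0870933 ,  0.09463053]), [np.float64(0.0007678934836431098), np.float64(0.0007678934836431586)]) [ 0.63114493 -0.08723406  0.1       ] [ 0.63483972 -0.08411997  0.1       ]
b (array([0.49996114, 0.06748496, 0.10117523]), [np.float64(0.0013598667615418412), np.float64(0.0013598667615418514)]) [0.50052495 0.0662213  0.1       ] [0.49878656 0.06855044 0.1       ]
[ 300  161   79   79 4301]
((340.4117431640625, 200.1470489501953), (76.61980438232422, 74.16551971435547), 4.39870548248291)
[299.37057 234.18234] [0.48169895 0.08865336 0.058     ]
[305.0588  160.23529] [0.66395457 0.07622383 0.058     ]
[381.4529  166.11176] [ 0.64849381 -0.11048119  0.058     ]
[375.76468 240.0588 ] [ 0.4671937  -0.09213937  0.058     ]
[ 0.56385352 -0.00943004  0.058     ]
disp button [ 0.61914736 -0.17703443  0.128     ] [array([ 0.633, -0.137]), array([ 0.656, -0.193]), array([ 0.598, -0.213]), array([ 0.575, -0.157])]
jar [0.53782576 0.15447017 0.126     ]
tray [0.76965452 0.35730532 0.036     ]
tray [ 0.77019895 -0.38708656  0.036     ]
tray [ 0.37163128 -0.37945981  0.036     ]
tray [0.37371955 0.35291237 0.036     ]
```

```bash
cat >> h.py <<'E'
from scipy.spatial.transform import Rotation as Ro
def plan(target,yaw,n,start=None,hand=1.0,prnt=True):
    """tool pointing down, tool x at angle yaw (deg). rows interpolated linearly"""
    s=r.get_state(); p=np.array(s['tool_pos']);R=Ro.from_quat(s['eef_rot'])
    x=R.as_matrix()[:,0]; y0=np.arctan2(x[1],x[0])
    dy=(np.radians(yaw)-y0); dy=(dy+np.pi)%(2*np.pi)-np.pi
    # target R: x=(c,s,0), z down
    def tgt(a): 
        X=np.array([np.cos(a),np.sin(a),0]);Z=np.array([0,0,-1.]);return Ro.from_matrix(np.c_[X,np.cross(Z,X),Z])
    rows=[];pc,Rc=p,R
    for i in range(1,n+1):
        pn=p+(np.array(target)-p)*i/n; Rn=tgt(y0+dy*i/n)
        d=Rc.inv().apply(pn-pc)*1000; w=(Rc.inv()*Rn).as_rotvec()
        rows.append([hand,*d.round(1).tolist(),*w.round(3).tolist()]);pc,Rc=pn,Rn
    if prnt:
        for i in range(0,n,8):print(rows[i:i+8])
def st():
    s=r.get_state();R=Ro.from_quat(s['eef_rot']).as_matrix()
    print('t',round(s['clock'],2),'p',np.round(s['tool_pos'],4),'yaw',round(np.degrees(np.arctan2(R[1,0],R[0,0])),1),'zax',R[:,2].round(3),'F',np.round(s['contact_force'],2),'M',np.round(s['moment'],2),'open',round(s['opening'],3),'q7',round(s['q'][6],2))
E
python3 - <<'E'
from h import *
s=r.get_state();c=r.get_calibration("wrist");R=Ro.from_quat(s['eef_rot']).as_matrix();Rc=np.array(c['R'])
print("cam in tool",R.T@(-Rc.T@np.array(c['t'])-s['tool_pos']),"axis in tool",R.T@Rc[2])
print(onz(r.get_calibration("top"),347,191.2,.126))
plan([.632,-.087,.21],80,16)
E
```

```text
cam in tool [ 0.00065501 -0.07737695 -0.14684993] axis in tool [-0.00166405  0.30222156  0.95323625]
[ 0.57037139 -0.02229438  0.126     ]
[[1.0, -16.3, -32.8, 1.8, -0.0, 0.001, -0.156], [1.0, -11.0, -34.9, 1.8, 0.0, 0.0, -0.156], [1.0, -5.5, -36.2, 1.8, 0.0, 0.0, -0.156], [1.0, 0.2, -36.6, 1.8, 0.0, 0.0, -0.156], [1.0, 5.9, -36.1, 1.8, 0.0, 0.0, -0.156], [1.0, 11.5, -34.8, 1.8, 0.0, 0.0, -0.156], [1.0, 16.7, -32.5, 1.8, 0.0, 0.0, -0.156], [1.0, 21.6, -29.6, 1.8, 0.0, 0.0, -0.156]]
[[1.0, 25.9, -25.8, 1.8, 0.0, 0.0, -0.156], [1.0, 29.6, -21.5, 1.8, 0.0, 0.0, -0.156], [1.0, 32.6, -16.6, 1.8, 0.0, 0.0, -0.156], [1.0, 34.8, -11.4, 1.8, 0.0, 0.0, -0.156], [1.0, 36.1, -5.8, 1.8, 0.0, 0.0, -0.156], [1.0, 36.6, -0.1, 1.8, 0.0, 0.0, -0.156], [1.0, 36.2, 5.6, 1.8, 0.0, 0.0, -0.156], [1.0, 34.9, 11.1, 1.8, 0.0, 0.0, -0.156]]
```

Request:
play_rows(
  increments=[
    [0.6,-16.3,-32.8,1.8,0,0,-0.156],
    [0.6,-11,-34.9,1.8,0,0,-0.156],
    [0.6,-5.5,-36.2,1.8,0,0,-0.156],
    [0.6,0.2,-36.6,1.8,0,0,-0.156],
    [0.6,5.9,-36.1,1.8,0,0,-0.156],
    [0.6,11.5,-34.8,1.8,0,0,-0.156],
    [0.6,16.7,-32.5,1.8,0,0,-0.156],
    [0.6,21.6,-29.6,1.8,0,0,-0.156],
  ],
)

```text
clock: 1.15
tool_pos: [0.4549, -0.3154, 0.2208]
eef_rot: [0.996, 0.09, -0.003, -0.001]
contact_force: [0.0, -0.0, -1.6]
opening: 0.603
```

```bash
python3 - <<'E'
from h import *
st();plan([.632,-.087,.21],80,8,hand=.6)
E
```

```text
t 1.15 p [ 0.4549 -0.3154  0.2208] yaw 10.3 zax [-0.005  0.001 -1.   ] F [ 0.03 -0.01 -1.57] M [-0.04 -0.12  0.  ] open 0.603 q7 0.27
[[0.6, 26.9, -24.1, 1.2, -0.002, 0.005, -0.152], [0.6, 30.2, -19.8, 1.3, 0.0, 0.0, -0.152], [0.6, 32.9, -15.0, 1.3, 0.0, 0.0, -0.152], [0.6, 34.8, -9.8, 1.3, 0.0, 0.0, -0.152], [0.6, 35.9, -4.4, 1.3, 0.0, 0.0, -0.152], [0.6, 36.1, 1.0, 1.3, 0.0, 0.0, -0.152], [0.6, 35.5, 6.5, 1.3, 0.0, 0.0, -0.152], [0.6, 34.1, 11.8, 1.3, 0.0, 0.0, -0.152]]
```

Request:
play_rows(
  increments=[
    [0.6,27,-24,2,0,0.005,-0.154],
    [0.6,30.3,-19.8,2,0,0,-0.154],
    [0.6,33,-15,2,0,0,-0.154],
    [0.6,35,-9.8,2,0,0,-0.154],
    [0.6,36,-4.4,2,0,0,-0.154],
    [0.6,36.2,1,2,0,0,-0.154],
    [0.6,35.6,6.5,2,0,0,-0.154],
    [0.6,34.3,11.8,2,0,0,-0.154],
  ],
)

```text
clock: 2.15
tool_pos: [0.6304, -0.0761, 0.202]
eef_rot: [0.748, 0.663, -0.002, -0.002]
contact_force: [0.2, 0.5, -0.3]
opening: 0.597
```

```bash
cat >> h.py <<'E'
def shot(name,fn):
    c=r.get_calibration(name);im=r.snapshot(name);np.save(f"pics/{fn}.npy",im);import pickle;pickle.dump(c,open(f"pics/{fn}.pkl","wb"))
    cv2.imwrite(f"pics/{fn}.png",im[:,:,::-1]);return c,im
E
python3 - <<'E'
from h import *
st();shot("wrist","w1")
E
```

```text
t 2.15 p [ 0.6304 -0.0761  0.202 ] yaw 83.1 zax [-0.005  0.    -1.   ] F [ 0.17  0.48 -0.27] M [ 0.05 -0.14 -0.01] open 0.597 q7 0.91
```

View pics/w1.png

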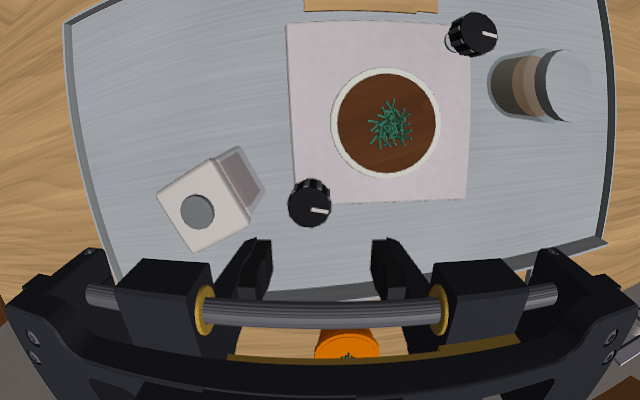

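```bash
python3 - <<'E'
from h import *
im=np.load("pics/w1.npy")[:,:,::-1]
a=cv2.resize(im[170:240,270:360],None,fx=5,fy=5,interpolation=cv2.INTER_CUBIC)
b=cv2.resize(im[0:70,430:520],None,fx=5,fy=5,interpolation=cv2.INTER_CUBIC)
g=np.vstack([a,b]); g=np.clip(g.astype(float)*1.6+25,0,255).astype(np.uint8)
cv2.imwrite("pics/w1c.png",cv2.resize(g,None,fx=.85,fy=.85))
E
```

```text
(no output)
```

View pics/w1c.png

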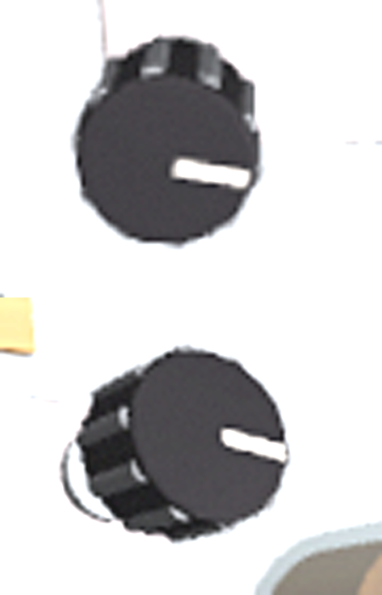

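```bash
python3 - <<'E'
from h import *
import pickle
c=pickle.load(open("pics/w1.pkl","rb"))
def fz(u,v,z):
    o,d=fish_ray(c,u,v);return (o+d*(z-o[2])/d[2]).round(4)
print("a",fz(309.8,207.9,.11)); 
for z in (.11,.115,.12,.125):print("b",z,fz(479.4,32.8,z))
print("pot rim c",fz(385.5,122,.126), "rim edges",fz(331,122,.126),fz(440,122,.126),"tuft",fz(391,127,.15))
for n,p in dict(c_corner=(287,24),cc=(470,28),d=(467,199),a=(297,204)).items(): print(n,fz(*p,.058))
print("disp",[fz(*p,.128) for p in [(209,160),(250,227),(196,252),(157,196)]],"jar",fz(567,86,.126),fz(534,86,.126))
plan([.632,-.087,.125],80,8,hand=.6)
E
```

```text
a [ 0.6341 -0.0868  0.11  ]
b 0.11 [0.5004 0.0708 0.11  ]
b 0.115 [0.5015 0.0679 0.115 ]
b 0.12 [0.5026 0.065  0.12  ]
b 0.125 [0.5037 0.0621 0.125 ]
pot rim c [ 0.5702 -0.0227  0.126 ] rim edges [ 0.5662 -0.0621  0.126 ] [0.5733 0.0197 0.126 ] tuft [ 0.5719 -0.0242  0.15  ]
c_corner [ 0.4715 -0.0895  0.058 ]
cc [0.4844 0.0905 0.058 ]
d [0.6628 0.0757 0.058 ]
a [ 0.6461 -0.103   0.058 ]
disp [array([ 0.5811, -0.1564,  0.128 ]), array([ 0.6382, -0.1344,  0.128 ]), array([ 0.6561, -0.1872,  0.128 ]), array([ 0.6032, -0.2101,  0.128 ])] jar [0.5444 0.1548 0.126 ] [0.546  0.1126 0.126 ]
[[0.6, -2.2, 0.2, 9.6, -0.002, -0.007, 0.008], [0.6, -2.2, 0.2, 9.6, 0.0, 0.0, 0.008], [0.6, -2.2, 0.2, 9.6, 0.0, 0.0, 0.008], [0.6, -2.2, 0.2, 9.6, 0.0, 0.0, 0.008], [0.6, -2.2, 0.2, 9.6, 0.0, 0.0, 0.008], [0.6, -2.2, 0.2, 9.6, 0.0, 0.0, 0.008], [0.6, -2.2, 0.3, 9.6, 0.0, 0.0, 0.008], [0.6, -2.2, 0.3, 9.6, 0.0, 0.0, 0.008]]
```

```bash
python3 - <<'E'
from h import *
plan([.634,-.087,.086],84,8,hand=.5)
E
```

```text
[[0.5, -2.3, 0.4, 14.5, -0.002, -0.007, -0.001], [0.5, -2.2, 0.4, 14.5, 0.0, 0.0, -0.001], [0.5, -2.2, 0.4, 14.5, 0.0, 0.0, -0.001], [0.5, -2.2, 0.4, 14.5, 0.0, 0.0, -0.001], [0.5, -2.2, 0.4, 14.5, 0.0, 0.0, -0.001], [0.5, -2.2, 0.4, 14.5, 0.0, 0.0, -0.001], [0.5, -2.2, 0.4, 14.5, 0.0, 0.0, -0.001], [0.5, -2.2, 0.4, 14.5, 0.0, 0.0, -0.001]]
```

Request:
play_rows(
  increments=[
    [0.5,-6,1.5,14,-0.002,-0.005,0],
    [0.5,-5,1.3,18,0,0,0],
    [0.5,0,0,18,0,0,0],
    [0.5,0,0,18,0,0,0],
    [0.5,0,0,16,0,0,0],
    [0.5,0,0,14,0,0,0],
    [0.5,0,0,8,0,0,0],
    [0.5,0,0,0,0,0,0],
  ],
)

```text
clock: 3.2
tool_pos: [0.6311, -0.0857, 0.0858]
eef_rot: [0.747, 0.665, -0.003, -0.001]
contact_force: [0.2, -0.5, 0.1]
opening: 0.496
```

```bash
python3 - <<'E'
from h import *
st();shot("wrist","w2")
E
```

```text
t 3.2 p [ 0.6311 -0.0857  0.0858] yaw 83.4 zax [-0.006 -0.002 -1.   ] F [ 0.16 -0.52  0.08] M [ 0.04 -0.13 -0.01] open 0.496 q7 0.83
```

View pics/w2.png

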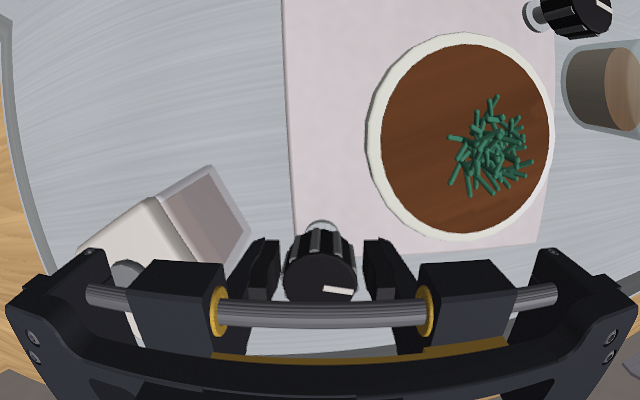

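Request:
play_rows(
  increments=[
    [0.5,-0.5,2.5,0,0,-0.005,0],
    [0.3,0,0,0,0,0,0],
    [0.3,0,0,0,0,0,0],
    [0.3,0,0,0,0,0,0],
    [0.3,0,0,0,0,0,0],
    [0.3,0,0,0,0,0,0],
    [0.3,0,0,0,0,0,0],
    [0.3,0,0,0,0,0,0],
  ],
  grip_force=15,
)

```text
clock: 4.25
tool_pos: [0.6348, -0.0864, 0.0881]
eef_rot: [0.747, 0.665, -0.004, 0.002]
contact_force: [-0.7, -0.4, 0.1]
opening: 0.399
```

```bash
python3 - <<'E'
from h import *
st()
s=r.get_state();p=np.array(s['tool_pos'])
plan(p+[-.0018,.0018,0],83-69,8,hand=.3)
E
```

```text
t 4.25 p [ 0.6348 -0.0864  0.0881] yaw 83.4 zax [-0.004 -0.008 -1.   ] F [-0.75 -0.38  0.12] M [ 0.   -0.05 -0.02] open 0.399 q7 0.83
[[0.3, 0.2, -0.2, -0.0, -0.002, 0.008, 0.151], [0.3, 0.2, -0.3, 0.0, 0.0, 0.0, 0.151], [0.3, 0.1, -0.3, 0.0, 0.0, 0.0, 0.151], [0.3, 0.1, -0.3, 0.0, 0.0, 0.0, 0.151], [0.3, 0.0, -0.3, 0.0, 0.0, 0.0, 0.151], [0.3, -0.0, -0.3, 0.0, 0.0, 0.0, 0.151], [0.3, -0.1, -0.3, 0.0, 0.0, 0.0, 0.151], [0.3, -0.1, -0.3, 0.0, 0.0, 0.0, 0.151]]
```

Request:
play_rows(
  increments=[
    [0.2,0.2,-0.2,0,0,0,0.15],
    [0.2,0.2,-0.3,0,0,0,0.15],
    [0.2,0.1,-0.3,0,0,0,0.15],
    [0.2,0.1,-0.3,0,0,0,0.15],
    [0.2,0,-0.3,0,0,0,0.15],
    [0.2,0,-0.3,0,0,0,0.15],
    [0.2,-0.1,-0.3,0,0,0,0.15],
    [0.2,-0.1,-0.3,0,0,0,0.15],
  ],
)

```text
clock: 5.25
tool_pos: [0.6326, -0.0856, 0.0873]
eef_rot: [0.994, 0.109, -0.003, 0.004]
contact_force: [-0.5, -0.2, 0.1]
opening: 0.403
```

```bash
python3 - <<'E'
from h import *
st();shot("wrist","w3");shot("top","t3")
E
```

```text
t 5.25 p [ 0.6326 -0.0856  0.0873] yaw 12.5 zax [-0.005 -0.009 -1.   ] F [-0.54 -0.22  0.06] M [-0.11  0.15  0.04] open 0.403 q7 -0.19
```

View pics/w3.png

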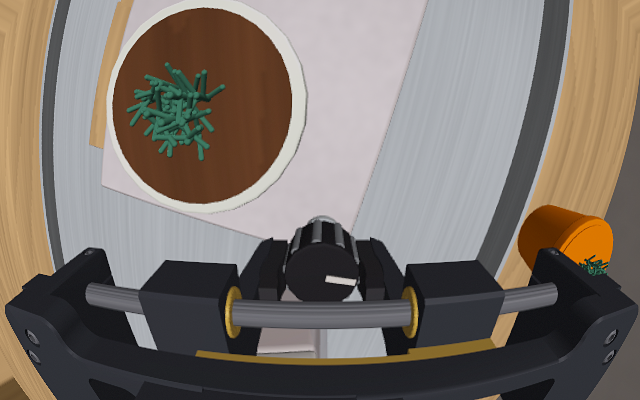

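```bash
python3 - <<'E'
from h import *
s=r.get_state();p=np.array(s['tool_pos'])
plan([.649,-.036,.125],86,8,hand=0)
im=np.load("pics/t3.npy")[:,:,::-1]
cv2.imwrite("pics/t3c.png",cv2.resize(im[140:270,250:450],None,fx=4,fy=4,interpolation=cv2.INTER_CUBIC))
E
```

```text
[[0, 3.3, -5.5, -4.8, 0.008, 0.008, -0.16], [0, 4.2, -5.0, -4.7, 0.0, 0.0, -0.16], [0, 5.0, -4.2, -4.7, 0.0, 0.0, -0.16], [0, 5.6, -3.4, -4.7, 0.0, 0.0, -0.16], [0, 6.0, -2.5, -4.7, 0.0, 0.0, -0.16], [0, 6.4, -1.5, -4.7, 0.0, 0.0, -0.16], [0, 6.5, -0.5, -4.7, 0.0, 0.0, -0.16], [0, 6.5, 0.6, -4.7, 0.0, 0.0, -0.16]]
```

Request:
play_rows(
  increments=[
    [0.52,0,0,0,0,0,0],
    [0.52,0,0,0,0,0,0],
    [0.52,0,0,0,0,0,0],
    [0.52,0,0,-4,0,0,0],
    [0.52,0,0,-10,0,0,0],
    [0.52,0,0,-12,0,0,0],
    [0.52,0,0,-12,0,0,0],
    [0.52,0,0,-4,0,0,0],
  ],
)

```text
clock: 6.35
tool_pos: [0.6338, -0.0846, 0.1332]
eef_rot: [0.993, 0.115, -0.002, 0.004]
contact_force: [-0.3, -0.2, -0.9]
opening: 0.518
```

```bash
python3 - <<'E'
from h import *
st();s=r.get_state();p=np.array(s['tool_pos'])
plan([.649,-.036,.125],86,8,hand=0)
E
```

```text
t 6.35 p [ 0.6338 -0.0846  0.1332] yaw 13.2 zax [-0.002 -0.009 -1.   ] F [-0.33 -0.24 -0.94] M [ 0.03 -0.14 -0.01] open 0.518 q7 -0.15
[[0, 3.2, -5.5, 1.0, 0.007, 0.005, -0.159], [0, 4.1, -4.9, 1.0, 0.0, 0.0, -0.159], [0, 4.8, -4.2, 1.0, 0.0, 0.0, -0.159], [0, 5.4, -3.4, 1.0, 0.0, 0.0, -0.159], [0, 5.9, -2.5, 1.0, 0.0, 0.0, -0.159], [0, 6.2, -1.5, 1.0, 0.0, 0.0, -0.159], [0, 6.3, -0.5, 1.0, 0.0, 0.0, -0.159], [0, 6.3, 0.5, 1.0, 0.0, 0.0, -0.159]]
```

Request:
play_rows(
  increments=[
    [0,3.3,-5.6,0,0.007,0.005,-0.162],
    [0,4.2,-5,0,0,0,-0.162],
    [0,4.9,-4.3,0,0,0,-0.162],
    [0,5.5,-3.5,0,0,0,-0.162],
    [0,6,-2.5,0,0,0,-0.162],
    [0,6.3,-1.5,0,0,0,-0.162],
    [0,6.4,-0.5,0,0,0,-0.162],
    [0,6.4,0.5,0,0,0,-0.162],
  ],
)

```text
clock: 7.35
tool_pos: [0.6483, -0.0355, 0.1352]
eef_rot: [0.709, 0.705, -0.001, 0.002]
contact_force: [1.0, 0.2, 0.2]
opening: 0.004
```

```bash
python3 - <<'E'
from h import *
st();shot("wrist","w4")
E
```

```text
t 7.35 p [ 0.6483 -0.0355  0.1352] yaw 89.7 zax [ 0.001 -0.004 -1.   ] F [1.05 0.18 0.24] M [ 0.11 -0.15 -0.01] open 0.004 q7 0.9
```

View pics/w4.png

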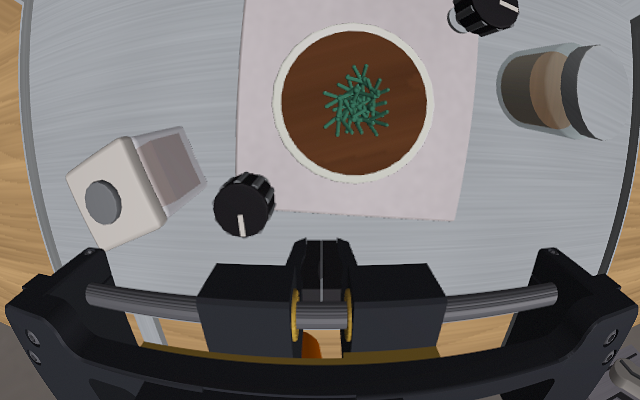

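Request:
play_rows(
  increments=[
    [0,0,5,8,0,0,0.03],
    [0,0,0,12,0,0,0.02],
    [0,0,0,14,0,0,0],
    [0,0,0,14,0,0,0],
    [0,0,0,12,0,0,0],
    [0,0,0,8,0,0,0],
    [0,0,0,3,0,0,0],
    [0,0,0,0,0,0,0],
  ],
)

```text
clock: 8.4
tool_pos: [0.653, -0.036, 0.0582]
eef_rot: [0.728, 0.685, -0.002, 0.001]
contact_force: [-0.5, 0.2, 1.5]
opening: 0.005
```

```bash
python3 - <<'E'
from h import *
st()
E
```

```text
t 8.4 p [ 0.653  -0.036   0.0582] yaw 86.5 zax [-0.001 -0.004 -1.   ] F [-0.49  0.18  1.48] M [ 0.05 -0.06  0.02] open 0.005 q7 0.79
```

Request:
play_rows(
  increments=[
    [0,0,0,0.7,0,0,0],
    [0,0,0,0.7,0,0,0],
    [0,0,0,0.7,0,0,0],
    [0,0,0,0.7,0,0,0],
    [0,0,0,0.7,0,0,0],
    [0,0,0,0.7,0,0,0],
    [0,0,0,0.7,0,0,0],
    [0,0,0,0.7,0,0,0],
  ],
)

```text
clock: 9.4
tool_pos: [0.6531, -0.036, 0.0581]
eef_rot: [0.728, 0.685, -0.002, 0.003]
contact_force: [-1.5, -0.4, 4.7]
opening: 0.008
```

```bash
python3 - <<'E'
from h import *
st();shot("wrist","w5")
E
```

```text
t 9.4 p [ 0.6531 -0.036   0.0581] yaw 86.5 zax [ 0.001 -0.006 -1.   ] F [-1.49 -0.42  4.69] M [-0.05  0.31 -0.01] open 0.008 q7 0.79
```

View pics/w5.png

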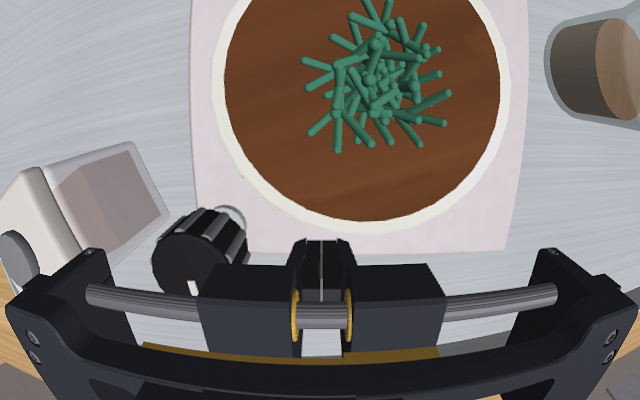

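Request:
play_rows(
  increments=[
    [0,0,0,-8,0,0,0],
    [0,10,0,-4,0,0,0],
    [0,26,0.5,0,0,0,0],
    [0,26,0.5,0,0,0,0],
    [0,24,0.5,0,0,0,0],
    [0,6,0,3,0,0,0],
    [0,0,0,3,0,0,0],
    [0,0,0,0,0,0,0],
  ],
)

```text
clock: 10.45
tool_pos: [0.6618, 0.0602, 0.065]
eef_rot: [0.729, 0.685, 0.0, 0.003]
contact_force: [-0.5, -1.4, 0.3]
opening: 0.006
```

```bash
python3 - <<'E'
from h import *
st()
E
```

```text
t 10.45 p [0.6618 0.0602 0.065 ] yaw 86.5 zax [ 0.005 -0.005 -1.   ] F [-0.47 -1.37  0.32] M [ 0.02 -0.11  0.04] open 0.006 q7 0.67
```

Request:
play_rows(
  increments=[
    [0,0,-1,2,-0.003,-0.005,0],
    [0,0,-1,1.5,0,0,0],
    [0,0,0,1.0,0,0,0],
    [0,0,0,0.7,0,0,0],
    [0,0,0,0.7,0,0,0],
    [0,0,0,0.7,0,0,0],
    [0,0,0,0.7,0,0,0],
    [0,0,0,0.7,0,0,0],
  ],
)

```text
clock: 11.45
tool_pos: [0.6599, 0.0571, 0.058]
eef_rot: [0.73, 0.684, -0.002, 0.007]
contact_force: [-2.6, -1.3, 6.3]
opening: 0.005
```

```bash
python3 - <<'E'
from h import *
st()
E
```

```text
t 11.45 p [0.6599 0.0571 0.058 ] yaw 86.2 zax [ 0.008 -0.013 -1.   ] F [-2.58 -1.26  6.34] M [-0.14  0.35  0.03] open 0.005 q7 0.65
```

```bash
python3 - <<'E'
from h import *
s=r.get_state();p=np.array(s['tool_pos'])
plan([.4995,.068,.165],83,5,hand=0)
E
```

```text
[[0, -0.2, -32.0, -21.7, 0.009, 0.012, 0.011], [0, -0.3, -32.2, -21.4, 0.0, 0.0, 0.011], [0, -0.7, -32.2, -21.4, 0.0, 0.0, 0.011], [0, -1.0, -32.1, -21.4, 0.0, 0.0, 0.011], [0, -1.4, -32.1, -21.4, 0.0, 0.0, 0.011]]
```

Request:
play_rows(
  increments=[
    [0,0,0,-20,0.009,0.012,0.011],
    [0,0,0,-35,0,0,0.011],
    [0,0,-20,-32,0,0,0.011],
    [0,-1,-35,-10,0,0,0.011],
    [0.5,-1,-40,0,0,0,0.011],
    [0.5,-1,-35,0,0,0,0],
    [0.5,-1,-18,0,0,0,0],
    [0.5,0,0,0,0,0,0],
  ],
)

```text
clock: 12.45
tool_pos: [0.5121, 0.0718, 0.1663]
eef_rot: [0.75, 0.661, 0.006, 0.001]
contact_force: [-0.2, -0.2, 1.0]
opening: 0.434
```

```bash
python3 - <<'E'
from h import *
st();shot("wrist","w6")
E
```

```text
t 12.45 p [0.5121 0.0718 0.1663] yaw 82.8 zax [ 0.01   0.007 -1.   ] F [-0.23 -0.16  1.02] M [ 0.04 -0.16 -0.03] open 0.434 q7 0.44
```

View pics/w6.png

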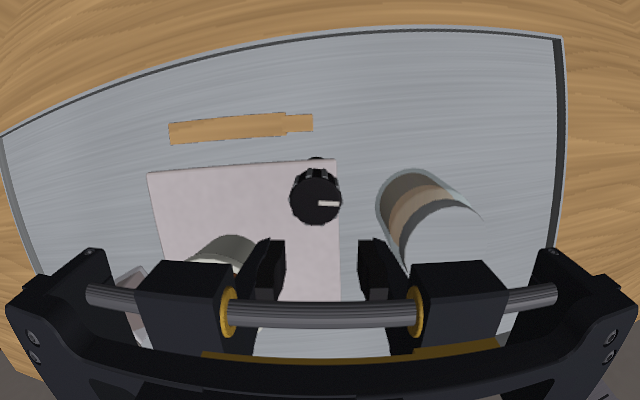

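```bash
python3 - <<'E'
from h import *
import pickle
c=pickle.load(open("pics/w6.pkl","rb"))
im=np.load("pics/w6.npy")
def fz(u,v,z):
    o,d=fish_ray(c,u,v);return (o+d*(z-o[2])/d[2]).round(4)
g=im.max(2);m=(g<75).astype(np.uint8);m[:145]=0;m[235:]=0;m[:,:280]=0;m[:,350:]=0
k,l,s_,ce=cv2.connectedComponentsWithStats(m);i=1+np.argmax(s_[1:,4]);print(s_[i],ce[i])
for z in (.112,.115,.118):print(fz(315.7,201.5,z))
cv2.imwrite("pics/w6c.png",np.clip(cv2.resize(im[145:235,270:360,::-1],None,fx=6,fy=6,interpolation=cv2.INTER_CUBIC).astype(float)*1.5+20,0,255))
E
```

```text
[ 289  168   53   58 2162] [314.37742831 196.67946346]
[0.4997 0.0691 0.112 ]
[0.4987 0.0693 0.115 ]
[0.4977 0.0694 0.118 ][ WARN:0@0.571] global loadsave.cpp:1063 imwrite_ Unsupported depth image for selected encoder is fallbacked to CV_8U.
```

View pics/w6c.png

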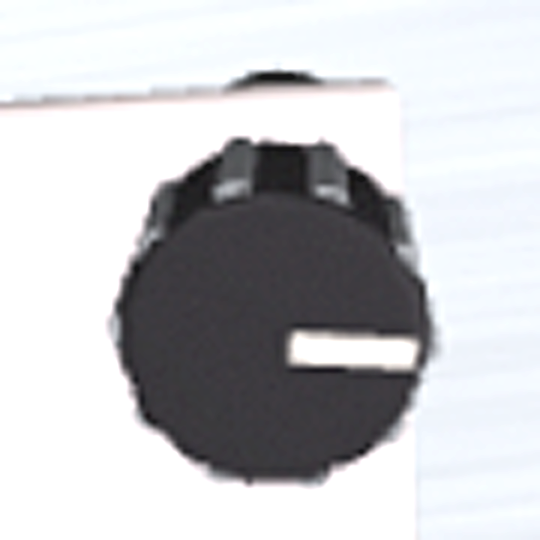

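```bash
python3 - <<'E'
from h import *
plan([.499,.069,.091],85,6,hand=0.5)
E
```

```text
[[0.5, -0.9, -2.4, 12.5, 0.01, -0.009, -0.007], [0.5, -0.8, -2.3, 12.6, 0.0, 0.0, -0.007], [0.5, -0.7, -2.3, 12.6, 0.0, 0.0, -0.007], [0.5, -0.7, -2.3, 12.6, 0.0, 0.0, -0.007], [0.5, -0.7, -2.3, 12.6, 0.0, 0.0, -0.007], [0.5, -0.7, -2.3, 12.6, 0.0, 0.0, -0.007]]
```

Request:
play_rows(
  increments=[
    [0.5,-2,-7,6,0.01,-0.009,0],
    [0.5,-2,-6,12,0,0,0],
    [0.5,0,0,14,0,0,0],
    [0.5,0,0,14,0,0,0],
    [0.5,0,0,12,0,0,0],
    [0.5,0,0,8,0,0,0],
    [0.5,0,0,4,0,0,0],
    [0.5,0,0,0,0,0,0],
  ],
)

```text
clock: 13.5
tool_pos: [0.5015, 0.0696, 0.0902]
eef_rot: [0.752, 0.66, -0.0, -0.0]
contact_force: [-0.4, -0.2, -0.1]
opening: 0.501
```

```bash
python3 - <<'E'
from h import *
st();shot("wrist","w7")
E
```

```text
t 13.5 p [0.5015 0.0696 0.0902] yaw 82.5 zax [-0.001  0.    -1.   ] F [-0.38 -0.21 -0.1 ] M [ 0.06 -0.14 -0.01] open 0.501 q7 0.28
```

View pics/w7.png

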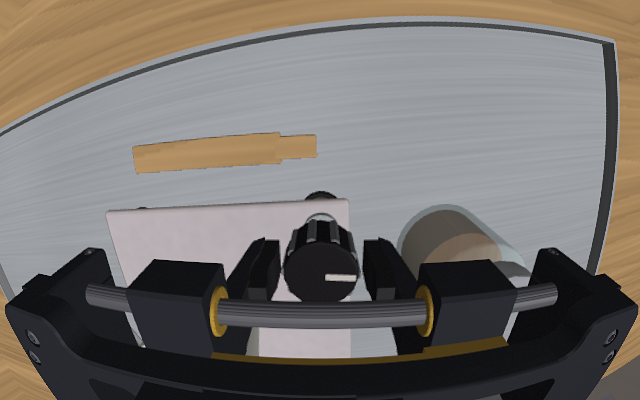

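Request:
play_rows(
  increments=[
    [0.5,0,-2.3,0,0,0,0],
    [0.2,0,0,0,0,0,0],
    [0.2,0,0,0,0,0,0],
    [0.2,0,0,0,0,0,0],
    [0.2,0,0,0,0,0,0],
    [0.2,0,0,0,0,0,0.05],
    [0.2,0,0,0.3,0,0,0.1],
    [0.2,0,0,0.4,0,0,0.15],
  ],
)

```text
clock: 14.55
tool_pos: [0.4997, 0.0699, 0.0903]
eef_rot: [0.844, 0.536, 0.001, -0.0]
contact_force: [-0.3, 0.3, -1.8]
opening: 0.402
```

```bash
python3 - <<'E'
from h import *
st()
E
```

```text
t 14.55 p [0.4997 0.0699 0.0903] yaw 64.9 zax [ 0.001  0.002 -1.   ] F [-0.32  0.26 -1.78] M [ 0.02 -0.09  0.01] open 0.402 q7 0.02
```

Request:
play_rows(
  increments=[
    [0.2,0,0,1.0,0,0,0.12],
    [0.2,0,0,0.6,0,0,0.12],
    [0.2,0,0,0.5,0,0,0.12],
    [0.2,0,0,0.5,0,0,0.12],
    [0.2,0,0,0.4,0,0,0.12],
    [0.2,0,0,0.4,0,0,0.12],
    [0.2,0,0,0.4,0,0,0.12],
    [0.2,0,0,0,0,0,0],
  ],
)

```text
clock: 15.55
tool_pos: [0.5, 0.0703, 0.0876]
eef_rot: [0.991, 0.133, 0.001, -0.0]
contact_force: [0.4, -0.0, 0.5]
opening: 0.4
```

```bash
python3 - <<'E'
from h import *
st();shot("wrist","w8")
E
```

```text
t 15.55 p [0.5    0.0703 0.0876] yaw 15.3 zax [ 0.003  0.001 -1.   ] F [ 0.35 -0.02  0.53] M [-0.15 -0.06 -0.04] open 0.4 q7 -0.61
```

View pics/w8.png

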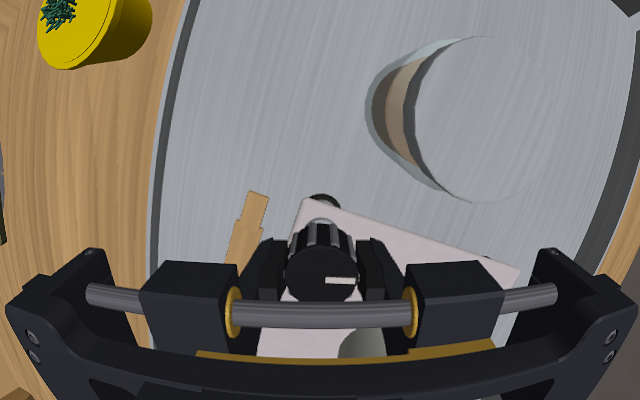

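Request:
play_rows(
  increments=[
    [0.52,0,0,0,0,0,0],
    [0.52,0,0,0,0,0,0],
    [0.52,0,0,-4,0,0,0],
    [0.52,0,0,-14,0,0,0],
    [0.52,0,0,-14,0,0,0],
    [0.3,0,0,-10,0,0,-0.1],
    [0,0,0,0,0,0,-0.15],
    [0,0,0,0,0,0,-0.15],
  ],
)

```text
clock: 16.6
tool_pos: [0.5013, 0.0711, 0.1359]
eef_rot: [0.942, 0.335, 0.004, 0.0]
contact_force: [-0.1, -0.7, -0.9]
opening: 0.206
```

```bash
python3 - <<'E'
from h import *
st()
plan([.483,.023,.125],86,7,hand=0)
E
```

```text
t 16.6 p [0.5013 0.0711 0.1359] yaw 39.2 zax [ 0.007  0.002 -1.   ] F [-0.08 -0.66 -0.95] M [-0.01 -0.14  0.01] open 0.206 q7 -0.25
[[0, -6.4, 3.7, 1.5, 0.003, -0.007, -0.117], [0, -6.7, 2.9, 1.6, 0.0, 0.0, -0.117], [0, -7.0, 2.1, 1.6, 0.0, 0.0, -0.117], [0, -7.2, 1.3, 1.6, 0.0, 0.0, -0.117], [0, -7.3, 0.4, 1.6, 0.0, 0.0, -0.117], [0, -7.3, -0.4, 1.6, 0.0, 0.0, -0.117], [0, -7.2, -1.3, 1.6, 0.0, 0.0, -0.117]]
```

Request:
play_rows(
  increments=[
    [0,-6.4,3.7,0,0.003,-0.007,-0.117],
    [0,-6.7,2.9,0,0,0,-0.117],
    [0,-7,2.1,0,0,0,-0.117],
    [0,-7.2,1.3,0,0,0,-0.117],
    [0,-7.3,0.4,0,0,0,-0.117],
    [0,-7.3,-0.4,5,0,0,-0.117],
    [0,-7.2,-1.3,10,0,0,-0.117],
    [0,0,0,5,0,0,0],
  ],
)

```text
clock: 17.6
tool_pos: [0.4869, 0.0196, 0.1246]
eef_rot: [0.722, 0.692, 0.004, 0.005]
contact_force: [0.1, 0.2, -1.0]
opening: 0.006
```

```bash
python3 - <<'E'
from h import *
st()
E
```

```text
t 17.6 p [0.4869 0.0196 0.1246] yaw 87.6 zax [ 0.012 -0.003 -1.   ] F [ 0.13  0.2  -0.97] M [ 0.07 -0.11  0.01] open 0.006 q7 0.43
```

Request:
play_rows(
  increments=[
    [0,3,-5,5,0.012,-0.003,0.02],
    [0,0,0,10,0,0,0],
    [0,0,0,13,0,0,0],
    [0,0,0,11,0,0,0],
    [0,0,0,8,0,0,0],
    [0,0,0,4,0,0,0],
    [0,0,0,2,0,0,0],
    [0,0,0,0,0,0,0],
  ],
)

```text
clock: 18.6
tool_pos: [0.4832, 0.0248, 0.0697]
eef_rot: [0.731, 0.683, -0.001, 0.003]
contact_force: [-0.0, -1.2, 1.1]
opening: -0.001
```

```bash
python3 - <<'E'
from h import *
st();
E
```

```text
t 18.6 p [0.4832 0.0248 0.0697] yaw 86.1 zax [ 0.002 -0.005 -1.   ] F [-0.05 -1.16  1.14] M [ 0.07 -0.08 -0.02] open -0.001 q7 0.26
```

Request:
play_rows(
  increments=[
    [0,0,-1,3,0,0,0],
    [0,0,0,3,0,0,0],
    [0,0,0,2,0,0,0],
    [0,0,0,1.5,0,0,0],
    [0,0,0,1,0,0,0],
    [0,0,0,1,0,0,0],
    [0,0,0,1,0,0,0],
    [0,0,0,1,0,0,0],
  ],
)

```text
clock: 19.6
tool_pos: [0.4825, 0.0248, 0.0576]
eef_rot: [0.731, 0.683, -0.0, 0.004]
contact_force: [-3.5, -1.3, 15.2]
opening: 0.006
```

```bash
python3 - <<'E'
from h import *
st();
E
```

```text
t 19.6 p [0.4825 0.0248 0.0576] yaw 86.1 zax [ 0.005 -0.006 -1.   ] F [-3.53 -1.26 15.16] M [-0.15  0.43 -0.02] open 0.006 q7 0.21
```

Request:
play_rows(
  increments=[
    [0,0,0,0,0,0,0],
    [0,0,0,0,0,0,0],
    [0,0,0,0.3,0,0,0],
    [0,0,0,0.3,0,0,0],
    [0,0,0,0.3,0,0,0],
    [0,0,0,0.3,0,0,0],
    [0,0,0,0.3,0,0,0],
    [0,0,0,0.3,0,0,0],
  ],
)

```text
clock: 20.6
tool_pos: [0.4826, 0.0249, 0.0577]
eef_rot: [0.73, 0.683, 0.0, 0.005]
contact_force: [-0.6, -0.1, 6.5]
opening: 0.003
```

```bash
python3 - <<'E'
from h import *
for i in range(1):st();
shot("wrist","w9")
E
```

```text
t 20.6 p [0.4826 0.0249 0.0577] yaw 86.2 zax [ 0.007 -0.007 -1.   ] F [-0.59 -0.07  6.53] M [-0.07  0.12 -0.02] open 0.003 q7 0.21
```

View pics/w9.png

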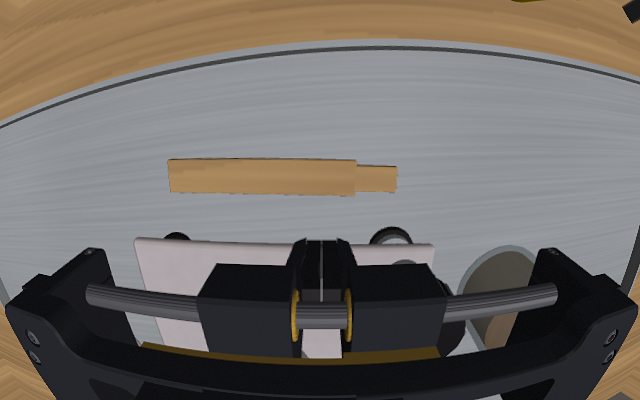

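Request:
play_rows(
  increments=[
    [0,0,0,-8,0.006,-0.006,0],
    [0,-10,0,-4,0,0,0],
    [0,-26,0.5,0,0,0,0],
    [0,-26,0.5,0,0,0,0],
    [0,-24,0.5,0,0,0,0],
    [0,-4,0,3,0,0,0],
    [0,0,0,3,0,0,0],
    [0,0,0,0,0,0,0],
  ],
)

```text
clock: 21.65
tool_pos: [0.477, -0.0693, 0.0635]
eef_rot: [0.731, 0.683, -0.005, 0.004]
contact_force: [0.5, 0.3, -1.0]
opening: 0.004
```

```bash
python3 - <<'E'
from h import *
st()
E
```

```text
t 21.65 p [ 0.477  -0.0693  0.0635] yaw 86.1 zax [-0.001 -0.012 -1.   ] F [ 0.45  0.25 -1.03] M [ 0.15 -0.15 -0.05] open 0.004 q7 0.43
```

Request:
play_rows(
  increments=[
    [0,0,0,2,0,0.01,0],
    [0,0,0,1.5,0,0.002,0],
    [0,0,0,1,0,0,0],
    [0,0,0,0.5,0,0,0],
    [0,0,0,0.5,0,0,0],
    [0,0,0,0.5,0,0,0],
    [0,0,0,0.5,0,0,0],
    [0,0,0,0.5,0,0,0],
  ],
)

```text
clock: 22.65
tool_pos: [0.4774, -0.0669, 0.0579]
eef_rot: [0.729, 0.684, 0.001, 0.001]
contact_force: [-0.9, 0.5, 6.2]
opening: 0.008
```

```bash
cat >> h.py <<'E'
def tip():
    s=r.get_state();R=Ro.from_quat(s['eef_rot']).as_matrix();p=np.array(s['tool_pos'])
    for a,b in [(17,9),(17,-9),(-17,9),(-17,-9)]: print(a,b,((p+R@[a/1e3,b/1e3,0])*1e3).round(2))
E
python3 - <<'E'
from h import *
st();tip()
E
```

```text
t 22.65 p [ 0.4774 -0.0669  0.0579] yaw 86.4 zax [ 0.002  0.    -1.   ] F [-0.95  0.55  6.16] M [0.   0.14 0.03] open 0.008 q7 0.42
17 9 [487.49 -50.52  57.91]
17 -9 [469.52 -49.38  57.87]
-17 9 [485.33 -84.46  57.9 ]
-17 -9 [467.37 -83.32  57.86]
```

```bash
python3 - <<'E'
from h import *
plan([.4995,.0697,.135],60,6,hand=0.5)
E
```

```text
[[0.5, 23.0, 2.3, -12.8, 0.002, -0.0, 0.077], [0.5, 23.1, 0.5, -12.9, 0.0, 0.0, 0.077], [0.5, 23.0, -1.3, -12.9, 0.0, 0.0, 0.077], [0.5, 22.9, -3.1, -12.9, 0.0, 0.0, 0.077], [0.5, 22.6, -4.8, -12.9, 0.0, 0.0, 0.077], [0.5, 22.1, -6.5, -12.9, 0.0, 0.0, 0.077]]
```

Request:
play_rows(
  increments=[
    [0,0,0,-20,0,0,0],
    [0,0,0,-35,0,0,0],
    [0.3,28,1,-20,0,0,0.09],
    [0.5,28,0,0,0,0,0.09],
    [0.5,28,-2,0,0,0,0.09],
    [0.5,28,-4,0,0,0,0.09],
    [0.5,22,-6,0,0,0,0.09],
    [0.5,0,0,0,0,0,0],
  ],
)

```text
clock: 23.65
tool_pos: [0.4994, 0.0695, 0.1354]
eef_rot: [0.867, 0.498, 0.001, 0.0]
contact_force: [-0.5, -0.3, 0.1]
opening: 0.501
```

```bash
python3 - <<'E'
from h import *
st();plan([.4995,.0697,.086],60,6,hand=0.5)
E
```

```text
t 23.65 p [0.4994 0.0695 0.1354] yaw 59.7 zax [ 0.003  0.    -1.   ] F [-0.47 -0.29  0.05] M [ 0.03 -0.16 -0.  ] open 0.501 q7 0.03
[[0.5, 0.0, -0.0, 8.2, 0.002, -0.002, -0.001], [0.5, 0.0, -0.0, 8.2, 0.0, 0.0, -0.001], [0.5, 0.0, -0.0, 8.2, 0.0, 0.0, -0.001], [0.5, 0.0, -0.0, 8.2, 0.0, 0.0, -0.001], [0.5, 0.0, -0.0, 8.2, 0.0, 0.0, -0.001], [0.5, 0.0, -0.0, 8.2, 0.0, 0.0, -0.001]]
```

Request:
play_rows(
  increments=[
    [0.5,0,0,8,0,0,0],
    [0.5,0,0,13,0,0,0],
    [0.5,0,0,13,0,0,0],
    [0.5,0,0,8,0,0,0],
    [0.5,0,0,4,0,0,0],
    [0.5,0,0,0,0,0,0],
    [0.2,0,0,0,0,0,0],
    [0.2,0,0,0,0,0,0],
  ],
)

```text
clock: 24.65
tool_pos: [0.5006, 0.0683, 0.0857]
eef_rot: [0.867, 0.498, 0.003, -0.001]
contact_force: [1.1, 2.1, -3.8]
opening: 0.401
```

```bash
python3 - <<'E'
from h import *
st()
E
```

```text
t 24.65 p [0.5006 0.0683 0.0857] yaw 59.7 zax [ 0.004  0.004 -1.   ] F [ 1.06  2.07 -3.84] M [ 0.14 -0.14  0.02] open 0.401 q7 -0.06
```

Request:
play_rows(
  increments=[
    [0.2,0,0,0,0,0,0],
    [0.2,0,0,0.1,0,0,0.04],
    [0.2,0,0,0.1,0,0,0.04],
    [0.2,0,0,0.1,0,0,0.04],
    [0.2,0,0,0,0,0,0],
    [0.2,0,0,0,0,0,0],
    [0.2,0,0,0,0,0,0],
    [0.2,0,0,0,0,0,0],
  ],
)

```text
clock: 25.65
tool_pos: [0.5004, 0.0682, 0.0853]
eef_rot: [0.897, 0.441, 0.002, -0.001]
contact_force: [1.4, 1.8, -2.8]
opening: 0.399
```

```bash
python3 - <<'E'
from h import *
st()
E
```

```text
t 25.65 p [0.5004 0.0682 0.0853] yaw 52.4 zax [ 0.004  0.003 -1.   ] F [ 1.39  1.78 -2.82] M [ 0.34 -0.32 -0.03] open 0.399 q7 -0.16
```

Request:
play_rows(
  increments=[
    [0.52,0,0,0,0,0,0],
    [0.52,0,0,0,0,0,0],
    [0.52,0,0,-6,0,0,0],
    [0.52,0,0,-16,0,0,0],
    [0.52,0,0,-16,0,0,0],
    [0.3,0,0,-6,0,0,-0.1],
    [0,0,0,0,0,0,-0.15],
    [0,0,0,0,0,0,-0.15],
  ],
)

```text
clock: 26.65
tool_pos: [0.4985, 0.0642, 0.1332]
eef_rot: [0.789, 0.615, -0.001, 0.002]
contact_force: [0.5, -0.4, 0.1]
opening: 0.203
```

```bash
python3 - <<'E'
from h import *
st();plan([.482,.023,.125],86,7,hand=0)
E
```

```text
t 26.65 p [0.4985 0.0642 0.1332] yaw 75.8 zax [ 0.002 -0.004 -1.   ] F [ 0.46 -0.43  0.05] M [ 0.06 -0.12  0.01] open 0.203 q7 0.25
[[0, -6.3, -0.8, 1.2, 0.003, 0.004, -0.025], [0, -6.3, -1.0, 1.2, 0.0, 0.0, -0.025], [0, -6.2, -1.2, 1.2, 0.0, 0.0, -0.025], [0, -6.2, -1.3, 1.2, 0.0, 0.0, -0.025], [0, -6.2, -1.5, 1.2, 0.0, 0.0, -0.025], [0, -6.1, -1.6, 1.2, 0.0, 0.0, -0.025], [0, -6.1, -1.8, 1.2, 0.0, 0.0, -0.025]]
```

Request:
play_rows(
  increments=[
    [0,-11,-2,0,0.003,0.004,-0.06],
    [0,-11,-2,0,0,0,-0.06],
    [0,-11,-2,8,0,0,-0.05],
    [0,-10,-2,14,0,0,0],
    [0,0,-1,16,0,0,0],
    [0,0,0,16,0,0,0],
    [0,0,0,8,0,0,0],
    [0,0,0,2,0,0,0],
  ],
)

```text
clock: 27.65
tool_pos: [0.4816, 0.0181, 0.0679]
eef_rot: [0.731, 0.682, -0.001, 0.001]
contact_force: [0.2, 0.2, -0.1]
opening: 0.009
```

```bash
python3 - <<'E'
from h import *
st()
E
```

```text
t 27.65 p [0.4816 0.0181 0.0679] yaw 86.0 zax [-0.    -0.003 -1.   ] F [ 0.22  0.2  -0.07] M [ 0.04 -0.16  0.05] open 0.009 q7 0.28
```

Request:
play_rows(
  increments=[
    [0,3,0,3,0,0.003,0],
    [0,2,0,3,0,0,0],
    [0,0,0,2,0,0,0],
    [0,0,0,1.2,0,0,0],
    [0,0,0,0.5,0,0,0],
    [0,0,0,0.5,0,0,0],
    [0,0,0,0.5,0,0,0],
    [0,0,0,0.5,0,0,0],
  ],
)

```text
clock: 28.65
tool_pos: [0.4827, 0.0238, 0.058]
eef_rot: [0.731, 0.682, 0.001, 0.001]
contact_force: [-1.6, -0.4, 6.9]
opening: 0.005
```

```bash
python3 - <<'E'
from h import *
st();tip()
E
```

```text
t 28.65 p [0.4827 0.0238 0.058 ] yaw 86.0 zax [ 0.003  0.    -1.   ] F [-1.64 -0.43  6.86] M [-0.03  0.14 -0.01] open 0.005 q7 0.23
17 9 [492.9   40.12  57.99]
17 -9 [474.94  41.36  57.94]
-17 9 [490.55   6.2   57.97]
-17 -9 [472.59   7.45  57.92]
```

```bash
python3 - <<'E'
from h import *
plan([.653,-.036,.175],86,5,hand=0)
E
```

```text
[[0, -9.6, 34.9, -23.3, 0.003, -0.0, 0.0], [0, -9.6, 34.8, -23.4, 0.0, 0.0, 0.0], [0, -9.6, 34.8, -23.4, 0.0, 0.0, 0.0], [0, -9.6, 34.8, -23.4, 0.0, 0.0, 0.0], [0, -9.6, 34.8, -23.4, 0.0, 0.0, 0.0]]
```

Request:
play_rows(
  increments=[
    [0,0,0,-30,0,0,0],
    [0,0,0,-45,0,0,0],
    [0,0,0,-42,0,0,0],
    [0,-10,38,0,0,0,0],
    [0,-12,45,0,0,0,0],
    [0,-12,45,0,0,0,0],
    [0,-12,38,0,0,0,0],
    [0,0,0,0,0,0,0],
  ],
)

```text
clock: 29.65
tool_pos: [0.6483, -0.0358, 0.1792]
eef_rot: [0.731, 0.683, 0.0, 0.001]
contact_force: [-0.5, -0.1, 0.3]
opening: 0.007
```

```bash
python3 - <<'E'
from h import *
st()
plan([.653,-.036,.066],86,4,hand=0)
E
```

```text
t 29.65 p [ 0.6483 -0.0358  0.1792] yaw 86.1 zax [ 0.002 -0.001 -1.   ] F [-0.45 -0.12  0.35] M [ 0.12 -0.12 -0.03] open 0.007 q7 0.88
[[0, 0.1, 1.1, 28.3, 0.002, 0.001, 0.001], [0, 0.0, 1.2, 28.3, 0.0, 0.0, 0.001], [0, 0.0, 1.2, 28.3, 0.0, 0.0, 0.001], [0, 0.0, 1.2, 28.3, 0.0, 0.0, 0.001]]
```

Request:
play_rows(
  increments=[
    [0,0,3,10,0.002,0,0],
    [0,0,2.5,22,0,0,0],
    [0,0,0,24,0,0,0],
    [0,0,0,22,0,0,0],
    [0,0,0,14,0,0,0],
    [0,0,0,8,0,0,0],
    [0,0,0,3,0,0,0],
    [0,0,0,0,0,0,0],
  ],
)

```text
clock: 30.65
tool_pos: [0.6489, -0.0339, 0.0679]
eef_rot: [0.728, 0.685, -0.003, -0.002]
contact_force: [-0.1, 0.1, 0.1]
opening: 0.001
```

```bash
python3 - <<'E'
from h import *
st()
E
```

```text
t 30.65 p [ 0.6489 -0.0339  0.0679] yaw 86.5 zax [-0.007 -0.001 -1.   ] F [-0.1   0.09  0.14] M [ 0.02 -0.17 -0.02] open 0.001 q7 0.8
```

Request:
play_rows(
  increments=[
    [0,-1,4.5,0,-0.006,0,0],
    [0,0,0,4,0,0,0],
    [0,0,0,3,0,0,0],
    [0,0,0,1.5,0,0,0],
    [0,0,0,0.6,0,0,0],
    [0,0,0,0.5,0,0,0],
    [0,0,0,0.5,0,0,0],
    [0,0,0,0.5,0,0,0],
  ],
)

```text
clock: 31.65
tool_pos: [0.6549, -0.0352, 0.0584]
eef_rot: [0.729, 0.685, 0.001, 0.001]
contact_force: [0.8, 0.4, -1.2]
opening: 0.005
```

```bash
python3 - <<'E'
from h import *
st();tip()
E
```

```text
t 31.65 p [ 0.6549 -0.0352  0.0584] yaw 86.5 zax [ 0.003 -0.001 -1.   ] F [ 0.85  0.36 -1.18] M [ 0.09 -0.13 -0.04] open 0.005 q7 0.79
17 9 [664.96 -18.82  58.36]
17 -9 [647.   -17.71  58.31]
-17 9 [662.86 -52.76  58.39]
-17 -9 [644.9  -51.65  58.34]
```

Not in contact yet; press on.

Request:
play_rows(
  increments=[
    [0,0,0,0.5,0.002,0,0],
    [0,0,0,0.5,0,0,0],
    [0,0,0,0.5,0,0,0],
    [0,0,0,0.5,0,0,0],
    [0,0,0,0.5,0,0,0],
    [0,0,0,0.5,0,0,0],
    [0,0,0,0.5,0,0,0],
    [0,0,0,0.5,0,0,0],
  ],
)

```text
clock: 32.65
tool_pos: [0.655, -0.0353, 0.0581]
eef_rot: [0.729, 0.685, -0.0, 0.001]
contact_force: [-1.4, -0.2, 5.2]
opening: 0.007
```

```bash
python3 - <<'E'
from h import *
st();tip()
E
```

```text
t 32.65 p [ 0.655  -0.0353  0.0581] yaw 86.4 zax [ 0.002 -0.002 -1.   ] F [-1.43 -0.21  5.19] M [ 0.01  0.24 -0.05] open 0.007 q7 0.79
17 9 [664.99 -18.84  58.12]
17 -9 [647.03 -17.73  58.09]
-17 9 [662.88 -52.78  58.2 ]
-17 -9 [644.91 -51.66  58.17]
```

Request:
play_rows(
  increments=[
    [0,0,0,-8,0,0,0],
    [0,10,0,-3,0,0,0],
    [0,25,0.5,0,0,0,0],
    [0,25,0,0,0,0,0],
    [0,22,0,0,0,0,0],
    [0,6,0,3,0,0,0],
    [0,0,0,2,0,0,0],
    [0,0,0,0,0,0,0],
  ],
)

```text
clock: 33.65
tool_pos: [0.6615, 0.0566, 0.064]
eef_rot: [0.729, 0.685, 0.0, 0.002]
contact_force: [0.2, 1.0, -1.0]
opening: 0.002
```

```bash
python3 - <<'E'
from h import *
st()
E
```

```text
t 33.65 p [0.6615 0.0566 0.064 ] yaw 86.4 zax [ 0.002 -0.002 -1.   ] F [ 0.23  1.05 -0.95] M [ 0.09 -0.15  0.02] open 0.002 q7 0.68
```

Request:
play_rows(
  increments=[
    [0,0,-2,2,0.001,0.002,0],
    [0,0,0,2,0,0,0],
    [0,0,0,1,0,0,0],
    [0,0,0,0.6,0,0,0],
    [0,0,0,0.5,0,0,0],
    [0,0,0,0.5,0,0,0],
    [0,0,0,0.5,0,0,0],
    [0,0,0,0.5,0,0,0],
  ],
)

```text
clock: 34.65
tool_pos: [0.6595, 0.0538, 0.0581]
eef_rot: [0.73, 0.683, -0.0, 0.001]
contact_force: [-1.8, -0.8, 4.6]
opening: 0.004
```

```bash
python3 - <<'E'
from h import *
st();tip()
E
```

```text
t 34.65 p [0.6595 0.0538 0.0581] yaw 86.2 zax [ 0.002 -0.003 -1.   ] F [-1.79 -0.77  4.63] M [-0.12  0.25 -0.02] open 0.004 q7 0.67
17 9 [669.61  70.22  58.05]
17 -9 [651.64  71.41  58.01]
-17 9 [667.36  36.29  58.13]
-17 -9 [649.4   37.48  58.09]
```

Request:
play_rows(
  increments=[
    [0,0,0,-15,0,0,0],
    [0,0,0,-40,0,0,0],
    [0,0,0,-50,0,0,0],
    [0,0,-20,-50,0,0,0],
    [0,0,-45,-30,0,0,0],
    [0,0,-40,0,0,0,0],
    [0,0,0,0,0,0,0],
    [0,0,0,0,0,0,0],
  ],
)

```text
clock: 35.65
tool_pos: [0.5541, 0.0632, 0.2535]
eef_rot: [0.73, 0.684, 0.004, 0.003]
contact_force: [0.1, 0.4, 0.3]
opening: 0.006
```

```bash
python3 - <<'E'
from h import *
st();c,w=shot("wrist","w10");_,t=shot("top","t10");_,s=shot("scene","s10")
t0=np.load("pics/top0.npy")
f=lambda im:cv2.resize(im[140:270,250:450,::-1],None,fx=3,fy=3,interpolation=cv2.INTER_CUBIC)
cv2.imwrite("pics/cmp.png",np.vstack([cv2.resize(f(t),(400,260)),cv2.resize(f(t0),(400,260))]))
cv2.imwrite("pics/s10c.png",cv2.resize(s[100:320,100:420,::-1],None,fx=2.4,fy=2.4,interpolation=cv2.INTER_CUBIC))
E
```

```text
t 35.65 p [0.5541 0.0632 0.2535] yaw 86.3 zax [ 0.01 -0.   -1.  ] F [0.06 0.45 0.33] M [ 0.06 -0.09 -0.02] open 0.006 q7 0.68
```

View pics/cmp.png

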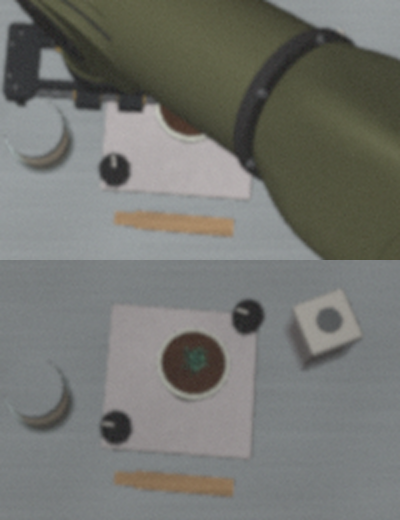

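View pics/s10c.png

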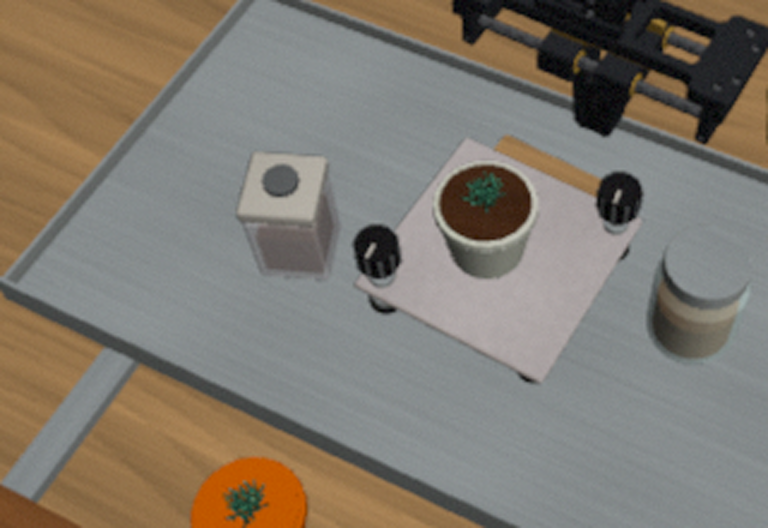

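View pics/w10.png

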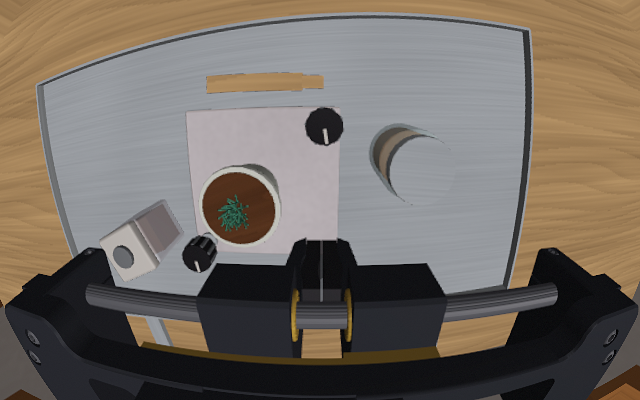

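```bash
python3 - <<'E'
from h import *
print(r.finish_job());st()
E
```

```text
the job is handed in; nothing more can be done
None
the job is handed in; nothing more can be done
```

I turned knob a clockwise by about 1.24 rad (3.5 mm). Knob b I turned clockwise by about 1.17 rad, then a further 0.13 rad (3.7 mm in all). I then let go, raised the arm clear, and handed the job in at about 36 s of the 72 s allowed.

**Last checks:** I pressed the shut fingertips on the plate with about 5–7 N near all four corners. The heights were 58.1 mm at a, 58.0 mm at b, 58.0–58.1 mm at c and 57.9 mm at d, against 58 mm expected. The stand is therefore level and bearing on all four feet to about 0.2 mm, and it did not tip when pressed at any corner. The d reading was taken before the last 0.13 rad turn of knob b.

**Pictures:** The last views show the pot upright on the plate and the stand where it was. The jar, dispenser and bamboo marker are undisturbed. The arm hid part of the top view, so for the pot, knob a and the dispenser I relied on the scene and wrist views.

**Readings that disagreed:**
- My first readings at a, b and c were taken with the tool tilted by up to 0.013 rad, which put them off by 0.1–0.3 mm; I repeated them with the tool upright.
- One press at b reached 15 N before I eased off.

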